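Screw the proud lid home on the ear-plug jar

TASK

In the protective-equipment store, one of the bench jars has its lid sitting proud on top of the thread, with the grip bar askew; the other jars are properly shut. Take that lid by its bar, turn it back (anticlockwise from above) without taking it off the jar until the thread drops into place, then screw it forward (clockwise) until it is fully home with the bar in line with the two small ribs on the jar's shoulder, and let go.

Things in the scene. Friction and masses are not known exactly. Their poses are not given: they have to be found in the camera images.
- lid_grip (a point): Centre of the upright grip bar on the loose white lid (90 g) sitting proud. Bar 60 mm long along x, 16 mm thick along y; its top is 13 mm above this point, the lid's flat top 14 mm below. Lid: 80 mm diameter, 29 mm high under the bar, two thread lugs inside (a half turn is the same). Held only by gravity and thread. Starts 5 to 28 degrees anticlockwise of the rib line, 162 mm above jar.
- jar: That lid's jar: clear, 96 mm diameter, white neck, ear plugs inside, fixed to the bench by a 120 mm square steel plate. Origin: centre of the plate's underside, z up on the jar's axis. x is the rib line, through two small white ribs 52 mm either side of the axis, 93 mm up: the bar must finally point along it. The jar may be at any of three places on the bench.
- jar_rim (a point): Centre of the jar's rim, 128 mm above its origin. Thread, angles from the rib line: at the start the lugs lie on a ridge, with a forward stop near 0. Back (anticlockwise) at 50 to 85 deg (85: stop) the lid drops 11 mm, bar centre 151 mm above jar; a hand on the bar must go down with it. Forward, it sinks 4 mm more from 50 to 10 deg; home at 0, bar centre 147 mm; stop at -6 deg.
- jar_closed: A neighbour to leave as it is: same kind of jar, fixed, with the same bar lid already home (bar centre 147 mm above its origin, in line with its ribs). Origin: centre of its plate's underside. At any of the three places; the third holds a slimmer shut jar, 152 mm high with a round knob. The three are at least 150 mm apart, centre to centre.
There are look-alikes about, which are no part of the job. What is shaped like the part that bears lid_grip but brown or purple is not meant.

How it is judged:
By the outcome, as a careful person would: the job done as asked, in the order asked, and still so for the second after the job is handed in, with the robot touching nothing.
It also fails if it takes over 38 s, if anything falls off the work surface, if the arm or the gripper's body presses on something with over 40 N, if the wrist force passes 120 N, or if a joint passes its speed limit or range.

ROBOT

A 6-joint arm with a two-finger parallel gripper is mounted at the origin on the work surface. World frame = base frame: x ahead of the robot, y to its left, z up, the work surface at z = 0. Lengths are in m, angles in rad, forces in N, time in s.
With the tool pointing down it reaches from about 0.35 to 0.975 m from the base axis. Payload 4.9 kg.
Tool frame: the origin (TCP) lies where the fingers leave the gripper's body, on its centre line; the fingertips stand 73 mm ahead of it and the grasp point (between the pads) lies 54 mm ahead of it; z points along the fingers, y is the direction in which the jaws open and shut (so a half turn about z gives the same grasp; the last joint's range is limited). The gripper opens to 85 mm and grips with 20 to 120 N. Pads are 22 mm wide; open, the fingers measure 114 mm over their backs; the gripper's body (76 mm by 85 mm) begins 54 mm behind the grasp point. The pads swing forward as they close: fully open they stand 13 mm farther back than shut.
Start: joints at [-1.356, 0.053, 1.613, -0, 1.476, -0.119], TCP at [0.205, -0.59, 0.304] pointing down, gripper open.
Joint ranges: [-3.01, 3.01], [-1.01, 2.22], [0.06, 2.58], [-1.02, 4.17], [0.09, 2.62], [-3.14, 3.14]. Speed limits (rad/s): [2.57, 2.57, 3.14, 3.14, 3.14, 3.14].

INTERFACE

Orientations are given as a rotation vector (axis times angle).
In Python, from station import monitor, vision, workorder gives the robot as it stands.
- The arm moves only by the tool arm_command, never from a script. Its argument "rows" is text: rows parted by semicolons, each of 6 numbers parted by spaces: the shift along the world's x, y, z in mm, then the turn, a rotation vector about the world's x, y, z in degrees. In form: tx ty tz wx wy wz; .... A call has 1 to 12 rows; each row is the pose to reach, as a shift and turn from the pose measured when the call began; what a row does not reach only later rows make up. A row lasts 1/8 s, in which the tool goes at most 62.5 mm and 10.7 degrees, less where a joint would pass 70% of its speed; a pose out of reach is approached as far as the arm can. A call with a gripper value outside its range is refused whole. "jaw" is the opening, from 0 (shut) to 1 (fully open), set as the call begins (left out, the last holds). The fingers move at their own pace and stop on an object; "squeeze" is the grip in N (left out, the last holds). Time passes only in rows, so rows that repeat a pose let the fingers close. It gives the time, the measured TCP pose, the force and the opening at its end, in the units of the state.
- monitor.get_obs(): the state, without advancing time (a new reading comes with each control period).
- vision.get_image(name): name is "side" or "top" or "wrist"; returns a dict with "frame" (420x560x3 uint8, red, green, blue), "vfov" (degrees; the focal length in pixels is half the picture's height over the tangent of half this angle, whatever the lens; pixels are square), "cx", "cy" (the principal point, pixels), "R" (3x3) and "t" (3): a world point X has camera coordinates R X + t; the wrist camera has in their place "T_tool_cam" (4x4, takes a point from camera to tool coordinates, whose origin is the TCP and whose axes are the flange's). Camera axes: x right, y down, z forward; pixel columns grow to the right and rows downward; lengths in m; the calibration is good to about 2 mm. A picture is of the moment at which its call begins: read the wrist's pose just before it. There is no depth.
- workorder.finish_job(): hands the job in, once; it reports no verdict.
The state is a dict: "t": time; "q": joint angles; "dq": joint speeds; "effort": joint torques, N m; "tool_pos": TCP position; "tool_rot": TCP orientation; "contact_force": force on the tool from outside, world axes, zero at the start; "wrist_torque": the same for the moment, N m; "opening": finger opening in m.
Only numpy, scipy, OpenCV 4.12 (cv2) and the standard library are available. Lean on these libraries where they do the work, as an engineer would, in place of code of your own. Each camera call takes 0.05 s, during which the arm holds its last target. There are 200 camera calls.

## Working session

There is one attempt and no reset: what is moved stays moved. The work goes in short steps, Python scripts to look and compute and a tool call to move; the robot and the scene stay as the last step left them, time stands still between calls to the robot, and variables do not carry over. Pictures are saved under pics/ and viewed, about 8 in all and at most 12, crops included, and the job is handed in when it is done.

Besides the shell and the picture viewer there is one more tool, called after ">>>" as a command line: name --argument value ..., lists and objects as JSON in quotes. arm_command: Moves the arm, as the interface text tells. Its arguments: {"type":"object","properties":{"rows":{"type":"string"},"jaw":{"type":"number"},"squeeze":{"type":"number"}},"required":["rows"]}

```bash
mkdir -p pics; cat > h.py <<'E'
import numpy as np, cv2
from station import monitor, vision, workorder
from scipy.spatial.transform import Rotation as Ro
def cam(n):
    o=monitor.get_obs(); d=vision.get_image(n)
    f=d["frame"].shape[0]/2/np.tan(np.radians(d["vfov"])/2)
    K=np.array([[f,0,d["cx"]],[0,f,d["cy"]],[0,0,1]])
    if "R" in d: R,t=np.array(d["R"]),np.array(d["t"])
    else:
        T=np.eye(4);T[:3,:3]=Ro.from_rotvec(o["tool_rot"]).as_matrix();T[:3,3]=o["tool_pos"]
        M=np.linalg.inv(T@np.array(d["T_tool_cam"]));R,t=M[:3,:3],M[:3,3]
    return d["frame"][:,:,::-1].copy(),K,R,t
def save(n,tag):
    im,K,R,t=cam(n); cv2.imwrite(f"pics/{tag}.png",im); np.savez(f"{tag}.npz",K=K,R=R,t=t); return im
def onz(tag,u,v,z):
    c=np.load(f"{tag}.npz");K,R,t=c["K"],c["R"],c["t"]
    d=R.T@np.linalg.solve(K,[u,v,1]);o=-R.T@t
    return o+d*(z-o[2])/d[2]
def proj(tag,X):
    c=np.load(f"{tag}.npz");p=c["K"]@(c["R"]@np.asarray(X)+c["t"]);return p[:2]/p[2]
E
python3 - <<'E'
from h import *
a=save("top","top0");b=save("side","side0")
print(a.shape)
print(monitor.get_obs())
for k in("top0","side0"):
    c=np.load(k+".npz");print(c["K"],-c["R"].T@c["t"])
E
```

```text
(420, 560, 3)
{'t': 0.1, 'q': array([-1.35601703e+00,  5.33007361e-02,  1.61416836e+00, -6.95990091e-06,
        1.47600672e+00, -1.18998340e-01]), 'dq': array([ 0.000454  , -0.0004813 , -0.00357232,  0.00030134, -0.00030754,
        0.00162866]), 'effort': array([ 3.43537786e-04, -3.94895411e+01, -3.71366143e+01, -1.57800787e-04,
        3.75821226e-03, -5.53800579e-07]), 'tool_pos': array([ 0.20466575, -0.59007934,  0.30277273]), 'tool_rot': array([-3.09608975e+00, -5.21554921e-01,  1.52387845e-04]), 'contact_force': array([-0.21503468,  0.13231763, -0.83361821]), 'wrist_torque': array([0.02434215, 0.02163084, 0.01845873]), 'opening': 0.08552702562875447}
[[528.85605212   0.         276.88966537]
 [  0.         528.85605212 212.30720752]
 [  0.           0.           1.        ]] [ 0.38183744 -0.02177553  1.20198928]
[[535.19399109   0.         272.39072628]
 [  0.         535.19399109 213.81768194]
 [  0.           0.           1.        ]] [-0.02334099  0.71116955  0.94620273]
```

View pics/top0.png

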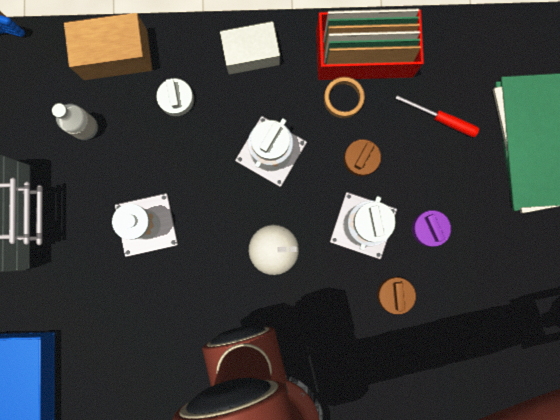

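View pics/side0.png

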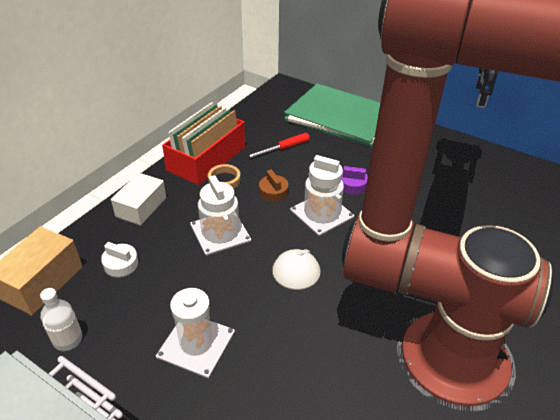

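The top view shows these candidates for the lid:
- Jar A, at (272,140).
- Jar B, at (375,222).
- A white lid lying on the bench, at (175,96).
- Brown lids at (363,157) and (398,296), and a purple one at (433,228).
- A knob jar at (131,221).

The lid I want must be on A or B, so I'll take one close crop of both.

```bash
python3 - <<'E'
from h import *
a=cv2.imread("pics/top0.png"); s=cv2.imread("pics/side0.png")
r=lambda im,x,y,w:cv2.resize(im[y:y+w,x:x+w],(400,400),interpolation=cv2.INTER_CUBIC) 
cv2.imwrite("pics/crop0.png",np.hstack([r(a,230,105,80),r(a,325,182,80)]))
E
```

```text
(no output)
```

View pics/crop0.png

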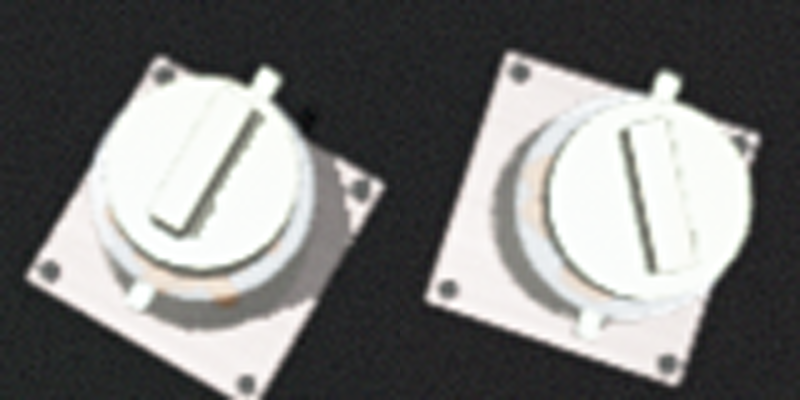

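The crop settles it. On the left, A's bar is in line with its ribs, so it is shut. On the right, B's bar, crop (640,125)→(672,270), is turned anticlockwise of its ribs, (668,85) and (590,322), so B is the loose lid.

```bash
python3 - <<'E'
from h import *
def g(x,y,z,ox=325,oy=182,x0=400): return onz("top0",ox+(x-x0)/5-.4,oy+y/5-.4,z)
ang=lambda d:np.degrees(np.arctan2(d[1],d[0]))
r1=g(668,83,.095);r2=g(590,322,.095);print("ribs",r1,r2,(r1+r2)/2,np.linalg.norm(r1-r2),ang(r1-r2))
h=[g(519,73,.008),g(742,145,.008),g(448,289,.008),g(667,364,.008)]
print("plate c",np.mean(h,0),ang(h[0]-h[2]),ang(h[1]-h[3]))
print("lid c",g(650,200,.148), "bar top c",g(656+0,196,.175))
# bar top quad corners approx
c=[g(627,128,.175),g(664,118,.175),g(693,264,.175),g(655,272,.175)]
print(np.mean(c,0),ang(c[0]-c[3]),ang(c[1]-c[2]),np.linalg.norm(c[0]-c[3]),np.linalg.norm(c[0]-c[1]))
# A
r1=g(268,80,.095,230,105,0);r2=g(140,296,.095,230,105,0);print("A ribs",(r1+r2)/2,ang(r1-r2))
print(Ro.from_rotvec(monitor.get_obs()["tool_rot"]).as_matrix().round(3), vision.get_image("wrist")["T_tool_cam"])
E
```

```text
ribs [ 0.49140233 -0.23846961  0.095     ] [ 0.39212528 -0.20130345  0.095     ] [ 0.44176381 -0.21988653  0.095     ] 0.10600592215383174 -20.524295232912998
plate c [ 0.44004951 -0.21926984  0.008     ] -20.413692354283107 -21.485883278470308
lid c [ 0.43946853 -0.21876426  0.148     ] bar top c [ 0.43947772 -0.21612186  0.175     ]
[ 0.43968838 -0.21758098  0.175     ] 8.437833084595713 8.605486369134587 0.05701638982105588 0.01500264065428249
A ribs [ 0.61790065 -0.01543091  0.095     ] -32.03956943384863
[[ 0.945  0.328 -0.   ]
 [ 0.328 -0.945  0.002]
 [ 0.    -0.002 -1.   ]] [[-1.09779332e-04 -9.48533060e-01 -3.16678105e-01  8.04608459e-02]
 [ 9.99999566e-01  1.88839270e-04 -9.12281493e-04 -8.85606786e-04]
 [ 9.25130418e-04 -3.16678068e-01  9.48532628e-01 -6.91412362e-02]
 [ 0.00000000e+00  0.00000000e+00  0.00000000e+00  1.00000000e+00]]
```

Jar B is at about (0.440, -0.219). Its rib line is at -20.8° and the bar at +8.5°, so the lid is about 28° askew. I'll move above it and look closer with the wrist camera.

>>> arm_command --rows "26 41 2 0 0 -1; 52 82 4 0 0 -2; 78 124 6 0 0 -4; 104 165 8 0 0 -5; 130 206 10 0 0 -6; 157 247 12 0 0 -7; 183 289 14 0 0 -8; 209 330 16 0 0 -9; 235 371 17 0 0 -10.6; 235 371 17 0 0 -10.6; 235 371 17 0 0 -10.6" --jaw 1

```text
t: 1.52
tool_pos: [0.4395, -0.2192, 0.3196]
tool_rot: [-3.131, -0.234, 0.001]
contact_force: [-0.4, -0.4, -0.4]
opening: 0.0855
```

```bash
python3 - <<'E'
from h import *
im=save("wrist","w1");o=monitor.get_obs();print(o["t"],o["tool_pos"],Ro.from_rotvec(o["tool_rot"]).as_matrix().round(3))
J=np.array([.44,-.219,0]);print(proj("w1",J+[0,0,.162]))
cv2.imwrite("pics/w1b.png",cv2.resize(im,(784,588)))
E
```

```text
1.575 [ 0.4392925  -0.21969346  0.3196374 ] [[ 0.989  0.148 -0.001]
 [ 0.148 -0.989  0.002]
 [-0.    -0.002 -1.   ]]
[283.30748299 210.65644919]
```

View pics/w1b.png

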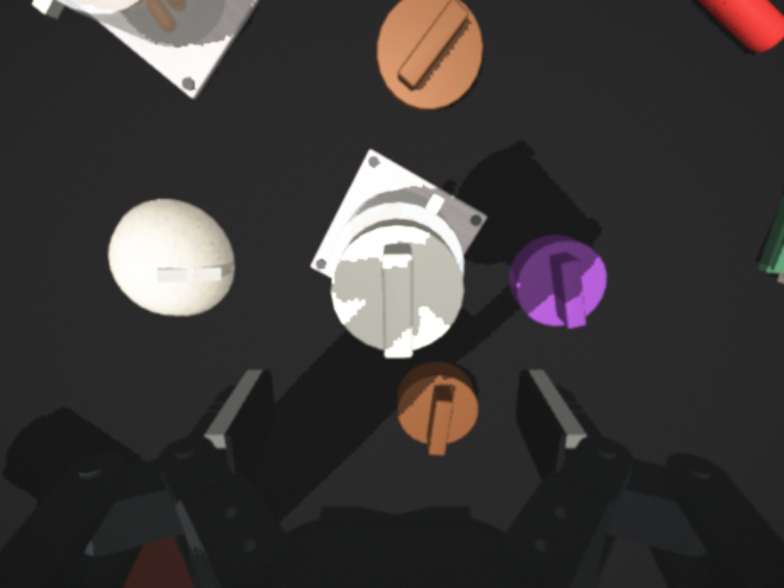

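The wrist view shows the bar upright in the picture at about x=398 of 784, midway between the fingers, which fits the predicted 283 px at native size. I'll check the centre and angle numerically.

```bash
python3 - <<'E'
from h import *
g=lambda x,y,z:onz("w1",x/1.4,y/1.4,z)
a=g(398,254,.175);b=g(398.5,346,.175);print(a,b,(a+b)/2,np.linalg.norm(a-b),np.degrees(np.arctan2(*(a-b)[1::-1])))
print("lid c",g(398,288,.148), "d",np.linalg.norm(g(331,288,.148)-g(465,288,.148)))
print(proj("w1",[.44,-.219,.175])*1.4)
a=g(321,264,.006);b=g(373,161,.006);c=g(476,220,.006);print("plate",(a+c)/2,np.degrees(np.arctan2(*(b-a)[1::-1])),np.linalg.norm(b-a),np.linalg.norm(b-c))
E
```

```text
[ 0.46679175 -0.2156319   0.175     ] [ 0.41490448 -0.2238384   0.175     ] [ 0.44084812 -0.21973515  0.175     ] 0.052532234321238803 8.98746675710275
lid c [ 0.4395885  -0.21991194  0.148     ] d 0.08009913240623211
[396.66723537 302.95624641]
plate [ 0.43634121 -0.22029352  0.006     ] -19.961032638624822 0.10482649173775423 0.10521865546925614
```

>>> arm_command --rows "1 0 -30 0 0 0; 1 0 -60 0 0 0; 1 0 -85 0 0 0; 1 0 -94 0 0 0; 1 0 -94 0 0 0"

```text
t: 2.2
tool_pos: [0.4398, -0.2203, 0.2254]
tool_rot: [-3.131, -0.23, 0.002]
contact_force: [0.4, -0.6, 0.8]
opening: 0.0858
```

>>> arm_command --rows "0 0 0 0 0 0; 0 0 0 0 0 0; 0 0 0 0 0 0; 0 0 0 0 0 0; 0 0 0 0 0 0; 0 0 0 0 0 0; 0 0 0 0 0 0; 0 0 0 0 0 0" --jaw 0 --squeeze 50

```text
t: 3.2
tool_pos: [0.4401, -0.2204, 0.2259]
tool_rot: [-3.132, -0.23, 0.001]
contact_force: [-0.0, 0.7, 4.5]
opening: 0.0149
```

Gripped, with the opening at 15 mm. Turning back up to just before the drop.

>>> arm_command --rows "0 0 0 0 0 4; 0 0 0 0 0 8; 0 0 0 0 0 12; 0 0 0 0 0 16; 0 0 0 0 0 16"

```text
t: 3.82
tool_pos: [0.4401, -0.2205, 0.2258]
tool_rot: [-3.069, -0.663, 0.001]
contact_force: [0.2, 0.5, 2.3]
opening: 0.015
```

>>> arm_command --rows "0 0 0 0 0 4; 0 0 0 0 0 8; 0 0 -1 0 0 12; 0 0 -1 0 0 16; 0 0 -1 0 0 20; 0 0 -1 0 0 22; 0 0 -1 0 0 22"

```text
t: 4.7
tool_pos: [0.4398, -0.2203, 0.2241]
tool_rot: [-2.886, -1.235, 0.003]
contact_force: [-0.1, 0.1, -1.6]
opening: 0.0149
```

Force z is now -1.6 N, so the lid's weight is hanging in the hand. Lowering it.

>>> arm_command --rows "0 0 -2 0 0 0; 0 0 -4 0 0 0; 0 0 -6 0 0 0; 0 0 -8 0 0 0; 0 0 -9 0 0 0; 0 0 -9 0 0 0; 0 0 -9 0 0 0"

```text
t: 5.58
tool_pos: [0.4398, -0.2203, 0.2152]
tool_rot: [-2.886, -1.235, 0.003]
contact_force: [0.2, 0.9, -1.6]
opening: 0.0146
```

>>> arm_command --rows "0 0 -0.5 0 0 0; 0 0 -1 0 0 0; 0 0 -1.5 0 0 0; 0 0 -1.5 0 0 0"

```text
t: 6.08
tool_pos: [0.4399, -0.2203, 0.2149]
tool_rot: [-2.886, -1.235, 0.003]
contact_force: [-3.8, 1.6, 5.2]
opening: 0.015
```

```bash
python3 - <<'E'
from h import *
im=save("side","s2");cv2.imwrite("pics/s2c.png",cv2.resize(im[120:240,260:420],(800,600),interpolation=cv2.INTER_CUBIC))
E
```

```text
(no output)
```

View pics/s2c.png

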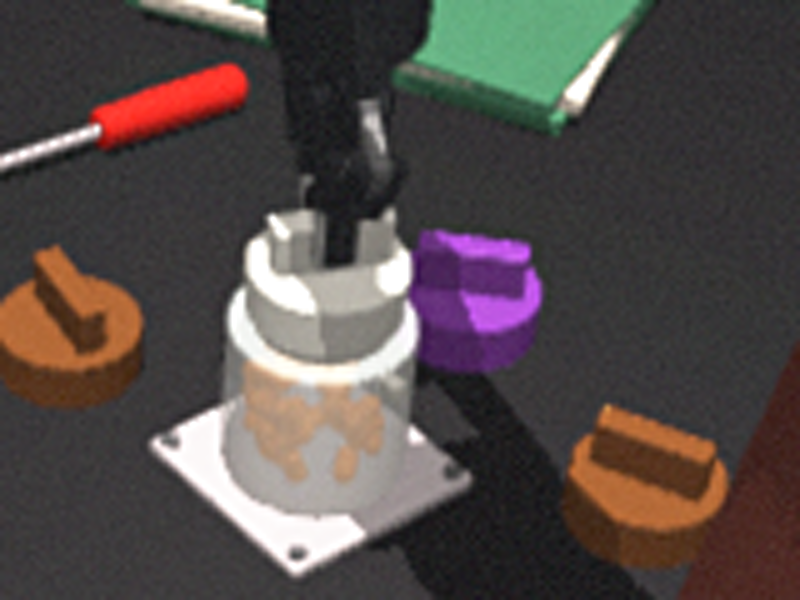

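The lid has dropped 11 mm and is seated evenly, with contact at +5 N. Screwing forward now, sinking about 0.1 mm per degree below 50°.

>>> arm_command --rows "0 0 0 0 0 -4; 0 0 0 0 0 -8; 0 0 0 0 0 -12; 0 0 0 0 0 -16; 0 0 -0.3 0 0 -20; 0 0 -0.7 0 0 -24; 0 0 -1.1 0 0 -28; 0 0 -1.5 0 0 -32; 0 0 -1.9 0 0 -36; 0 0 -2.3 0 0 -40; 0 0 -2.3 0 0 -40"

```text
t: 7.5
tool_pos: [0.4403, -0.2208, 0.2136]
tool_rot: [-3.136, -0.174, -0.001]
contact_force: [-0.6, 0.8, 4.4]
opening: 0.0148
```

>>> arm_command --rows "0 0 -0.7 0 0 -4; 0 0 -1.2 0 0 -8; 0 0 -1.7 0 0 -12; 0 0 -2.2 0 0 -16; 0 0 -2.7 0 0 -20; 0 0 -2.7 0 0 -24; 0 0 -2.7 0 0 -27; 0 0 -2.7 0 0 -27"

```text
t: 8.5
tool_pos: [0.4404, -0.2209, 0.211]
tool_rot: [-3.09, 0.561, -0.001]
contact_force: [-1.1, -1.0, 1.6]
opening: 0.0147
```

The bar is at -20.6°, and the total drop is 14.9 mm against 15 expected. Letting go and lifting clear.

>>> arm_command --rows "0 0 0 0 0 0; 0 0 0 0 0 0; 0 0 0 0 0 0; 0 0 0 0 0 0; 0 0 0 0 0 0; 0 0 0 0 0 0; 0 0 20 0 0 0; 0 0 55 0 0 0; 0 0 100 0 0 0; 0 0 130 0 0 0; 0 0 130 0 0 0" --jaw 1

```text
t: 9.88
tool_pos: [0.4412, -0.2215, 0.3444]
tool_rot: [3.089, -0.56, 0.011]
contact_force: [-0.7, 0.0, 0.2]
opening: 0.0854
```

```bash
python3 - <<'E'
from h import *
im=save("wrist","w3");o=monitor.get_obs();print(o["t"],o["tool_pos"],o["opening"],o["contact_force"])
p=proj("w3",[.44,-.22,.147]).astype(int);print(p)
x,y=p-[100,85]
s=save("side","s3")
A=cv2.resize(im[y:y+150,x:x+200],(800,600),interpolation=cv2.INTER_CUBIC)
print(x,y)
cv2.imwrite("pics/w3c.png",A)
cv2.imwrite("pics/s3c.png",cv2.resize(s[120:240,260:420],(800,600),interpolation=cv2.INTER_CUBIC))
E
```

```text
9.925 [ 0.44066288 -0.22108762  0.34199893] 0.08555151337175097 [-0.01382624 -0.01504399 -0.89246976]
[281 199]
181 114
```

View pics/w3c.png

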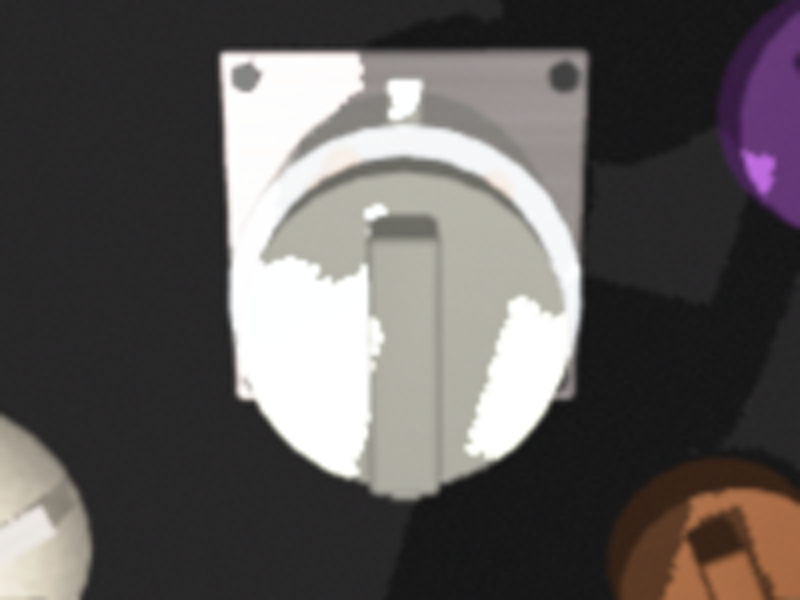

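View pics/s3c.png

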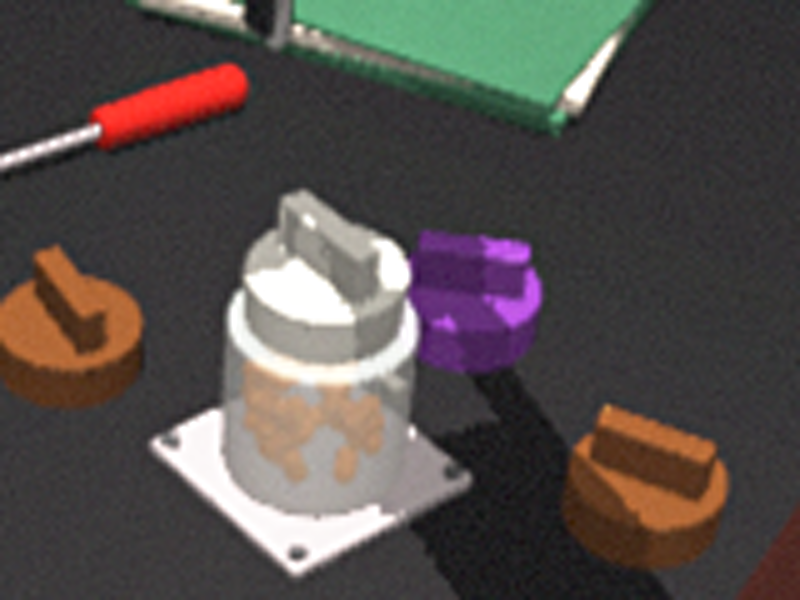

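The wrist view shows the bar (x≈405 in the crop) upright and in line with the rib at (405,98) and square with the plate. The side view shows the lid low and level, with the gripper clear.

```bash
python3 -c "
from station import workorder
print(workorder.finish_job())"
```

```text
the job is handed in; nothing more can be done
None
```

The loose lid is now fully home on its jar with the bar in line with the ribs, and the job is handed in. It took about 10 s of the 38 s allowed.

I gripped the bar about 29° askew and turned it back to about 67°. I went down with the lid when it dropped, then screwed it clockwise to the rib line, let go and lifted clear.

**Height:** the tool ended 14.9 mm lower than where it first gripped the bar, against the 15 mm expected. The lid's drop alone measured 11.0 mm.

**Angle:** the bar was at -20.6° when I let go; my readings of the rib line were between -20 and -21.5°. The last wrist picture shows the bar in line with the visible rib and the plate.

**Forces and clearance:** the readings I took stayed under about 7 N. The gripper is open, and its fingertips are about 110 mm above the bar, touching nothing.

**Disagreements:** I measured a starting angle of about 29°, slightly over the stated maximum of 28°, which is within measuring error. Partway through the forward turn the sink read 1.3 mm where I expected about 2.3 mm, but the final height agreed.

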